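Hold the hand microscope square over a board on the tilting stand

ROBOT

A 7-joint arm with a two-finger parallel gripper is mounted at the origin on the work surface. World frame = base frame: x ahead of the robot, y to its left, z up, the work surface at z = 0. Lengths are in mm, angles in rad, forces in N, time in s.
With the tool pointing down it reaches from about 400 to 850 mm from the base axis. Payload 4.5 kg.
Tool frame: the origin (TCP) lies at the very end of the fingers, on their centre line; the grasp point (between the pads) lies 19 mm behind it; z points along the fingers, x is the direction in which the jaws open and shut, and the axes are right-handed (so a half turn about z gives the same grasp; the last joint's range is limited). The gripper opens to 88 mm and grips with 3 to 60 N. Pads are 18 mm wide; open, the fingers measure 123 mm over their backs; the gripper's body (75 mm by 187 mm) begins 45 mm behind the grasp point.
Start: joints at [1.372, 0.689, -0.195, 1.565, 0.157, 0.902, -0.215], TCP at [144.217, -608.157, 238.743] pointing down, gripper open.
Joint ranges: [-3.01, 3.01], [-0.46, 2.08], [-1.47, 1.51], [0.13, 2.56], [-1, 4.14], [0.04, 2.09], [-2.66, 2.66]. Speed limits (rad/s): [2.57, 2.57, 3.14, 3.14, 3.14, 3.14, 3.14].

INTERFACE

Orientations are given as a 3x3 rotation matrix whose columns are the frame's x, y, z axes.
In Python, from station import r, effector, planner, snapshot, close_job, get_time_s, get_joint_positions, get_joint_velocities, get_joint_efforts, get_tool_pos, get_ee_rot, get_ft_force, get_torque, get_opening gives the robot as it stands. Calls block until the motion is done:
- r.reach(position, orientation): joint-space move of the TCP to a pose.
- r.movel(position, vel=150, orientation=None, stop_force=None): straight line of the TCP; orientation=None keeps the orientation; vel is the mean speed in mm/s. With stop_force (N) it stops when the force on the tool has changed by that much, and returns True; else False.
- r.goto_joints(angles): joint-space move.
- effector.move_gripper(opening, strength=None): finger opening in mm; strength is the grip in N (None keeps the last); returns when the fingers have stopped.
- r.dwell(seconds).
- planner.ik(position, orientation): joint angles nearest the present ones, or None.
- snapshot(name): name is "scene" or "top"; returns a dict with "frame" (420x560x3 uint8, blue, green, red), "fx", "fy", "cx", "cy" (pixels), "k1" (the pictures are not rectified: a ray, as slopes to the right and down, at radius r is drawn at 1 + k1 r^2 times it, then the intrinsics apply), "extrinsics" (4x4, takes a point from camera to world coordinates). Camera axes: x right, y down, z forward; pixel columns grow to the right and rows downward; lengths in mm; the calibration is good to about 2 mm. A picture is of the moment at which its call begins. There is no depth.
A pose or a line that the arm cannot do raises r.IKError and nothing moves.
- close_job(): hands the job in, once; it reports no verdict.
Readings, each from a call of its own:
- get_time_s(): time.
- get_joint_positions(): joint angles.
- get_joint_velocities(): joint speeds.
- get_joint_efforts(): joint torques, N m.
- get_tool_pos(): TCP position.
- get_ee_rot(): TCP orientation.
- get_ft_force(): force on the tool from outside, world axes, zero at the start.
- get_torque(): the same for the moment, N m.
- get_opening(): finger opening in mm.
Only numpy, scipy, OpenCV 4.12 (cv2) and the standard library are available. Lean on these libraries where they do the work, as an engineer would, in place of code of your own. Each camera call takes 0.05 s, during which the arm holds its last target. There are 200 camera calls.

TASK

Lay the green board on the tilting stand, chip side up, one short edge down against the ledge and centred across the plate, and let go of it. Then draw the cordless microscope up out of its charging dock, turn it to look square onto the sloping board with its two flats in line with the board's long sides, and finish still holding it there, motionless in the air, its lens about 3 cm off the middle of the big black chip. The microscope must never touch the board; leave the stand at the slope it is set to and the other things on the bench where they are.

Things in the scene. Friction and masses are not known exactly. Their poses are not given: they have to be found in the camera images.
- board: The board to inspect: green circuit board on a bright aluminium base plate, 80 (x) x 50 (y) x 14 (z) mm, about 130 g; on top a big black square chip and, across the other end, a white connector 5 mm tall. Starts flat on the bench, chip side up. Origin: centre of its underside; x along the length, z out of the chip side. Grip it across the 50 mm width by its long sides.
- chip (a point): Centre of the top face of the big black chip (18 x 18 mm) on the green board: 12 mm from the board's centre along the board's +x, 16 mm above its underside. Axes as the board's.
- seat (a point): Middle of the line where the ledge's uphill face meets the stand plate's rubber top. x uphill along the plate, y across it (level), z square out of it. Plate: 70 mm wide (y), 104 mm long uphill of here; ledge 8 mm high, 6 mm thick, full width. A board seated on the ledge has its centre 40 mm uphill, underside at z = 0. Friction may stop it sliding down to the ledge by itself.
- stand: Tilting stand: a dark steel base 130 (x) x 96 (y) x 10 mm fixed to the bench, with a hinged aluminium plate, black rubber on top and an aluminium ledge along its low edge, which faces roughly to the robot's right (-y); lock knobs at the sides. Origin: centre of the base's underside.
- tilt_plate (a joint): Slope of the stand's plate: 0 level, growing as its far end rises; between 0.45 and 0.70 rad as set. It is clamped: a firm friction hinge (about 6 N m) along the low edge, 28 mm above the bench.
- plate_end (a point): Middle of the plate's high edge, 104 mm uphill of the seat point, on the rubber's level.
- dock: Charging dock fixed to the bench: black foot 90 (x) x 74 (y) x 8 mm, an upright grey round cup in its middle, outside diameter 45, bore 35 mm, rim 55 mm above the bench, and a 23 mm tall block near the +x edge. Origin: centre of its underside; z up.
- scope: Cordless hand microscope, 140 mm long, about 140 g, loose and lens down in the dock's cup, tip 8 mm above the bench. Origin: lens tip; z along its axis from lens to tail. Round black nose (z 0 to 70 mm) 31 mm across; white grip (z 69 to 137 mm) 40 (x) by 28 (y) mm, its wide flats facing +y and -y, orange button on -x, orange tail. Grip across the flats; balance point about z 85 mm.
- lens (a point): The lens tip of the microscope (same point and axes as scope).
- spare_board: Bystander: another board of the same size, blue with two yellow connectors and no black chip.
- post_holder: Bystander: optical post in a black holder, foot 50 x 50 mm, 95 mm tall.
- mirror_mount: Bystander: black mirror mount on a short post, foot 50 x 50 mm, 100 mm tall.
- bottle: Bystander: closed white bottle with a red cap, 48 mm across, 115 mm tall.
- screwdriver: Bystander: screwdriver with a red handle, 170 mm long, lying.
- tape: Bystander: amber roll of tape lying flat, 56 mm across, 19 mm tall.
- screw_tray: Bystander: small blue tray of screws, 70 x 55 x 28 mm.
Things that resemble listed ones, but are neither listed nor needed, are in the scene too. Leave any blue look-alike of the dock alone.

How it is judged:
By the outcome, as a careful person would: the job done as asked, in the order asked, and still so for the second after the job is handed in, while the arm keeps its last pose, push and grip.
It also fails if it takes over 61 s, if anything falls off the work surface, if the arm or the gripper's body presses on something with over 40 N, if the wrist force passes 120 N, or if a joint passes its speed limit or range.

## Working session

There is one attempt and no reset: what is moved stays moved. The work goes in short steps, each a Python script; the robot and the scene stay as the last script left them, time stands still between calls to the robot, and variables do not carry over. Pictures are saved under pics/ and viewed, about 8 in all and at most 12, crops included, and the job is handed in when it is done.

```bash
ls; mkdir -p pics
python3 - <<'E'
from station import *
import cv2,numpy as np
for n in("scene","top"):
    s=snapshot(n);cv2.imwrite(f"pics/{n}0.png",s["frame"])
    print(n,s["fx"],s["fy"],s["cx"],s["cy"],s["k1"]);print(np.round(s["extrinsics"],3))
print(get_time_s(),get_ee_rot().round(3) if hasattr(get_ee_rot(),'round') else get_ee_rot(),get_opening())
E
```

```text
pics
scene 445.69426175409257 445.69426175409257 284.1556538686084 200.7295597343415 -0.07654117312743978
[[ 2.60000e-01  7.83000e-01 -5.64000e-01  1.12369e+03]
 [ 9.66000e-01 -2.07000e-01  1.59000e-01 -1.77028e+02]
 [ 8.00000e-03 -5.86000e-01 -8.10000e-01  8.59190e+02]
 [ 0.00000e+00  0.00000e+00  0.00000e+00  1.00000e+00]]
top 399.2092676518254 399.2092676518254 281.93752021553956 205.24720730237243 -0.09254912839591911
[[-1.20000e-02 -9.96000e-01  8.70000e-02  5.08216e+02]
 [-1.00000e+00  1.10000e-02 -1.30000e-02  1.48630e+01]
 [ 1.10000e-02 -8.80000e-02 -9.96000e-01  8.80510e+02]
 [ 0.00000e+00  0.00000e+00  0.00000e+00  1.00000e+00]]
0.1 [[ 0.231 -0.973 -0.001]
 [-0.973 -0.231  0.002]
 [-0.002  0.    -1.   ]] 88.02588902673601
```

View pics/scene0.png

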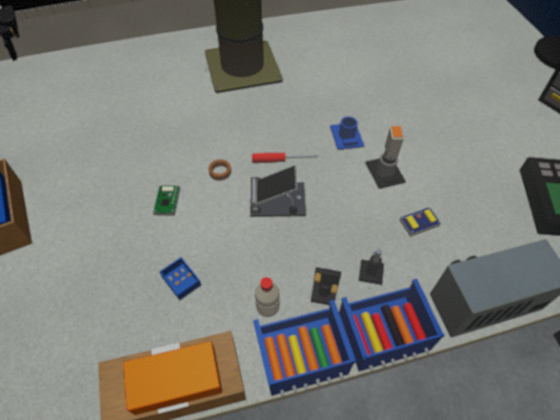

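View pics/top0.png

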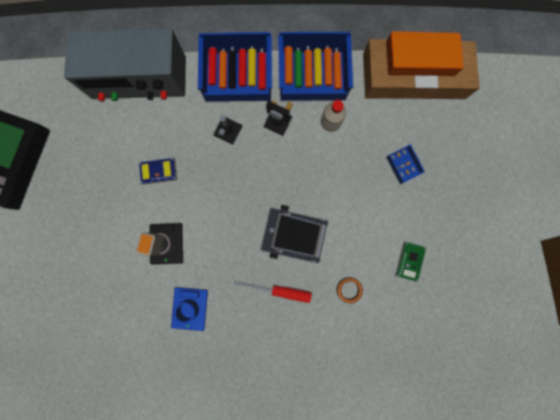

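Candidates for the board are green at top (411,262), blue spare (157,170) and blue tray (405,163). For the dock they are black (166,243), with the scope's orange tail at (146,243), and a blue look-alike (189,309). I choose the green board and the black dock, and check both in one close crop.

```bash
cat > h.py <<'E'
from station import *
import cv2,numpy as np
def cam(n):
    s=snapshot(n);s["extrinsics"]=np.array(s["extrinsics"]);return s
def ray(s,uv):
    K=np.array([[s["fx"],0,s["cx"]],[0,s["fy"],s["cy"]],[0,0,1]]);d=np.array([s["k1"],0,0,0,0.])
    p=cv2.undistortPoints(np.array([[uv]],float),K,d).ravel()
    E=s["extrinsics"];v=E[:3,:3]@np.array([p[0],p[1],1]);return E[:3,3],v/np.linalg.norm(v)
def onz(s,uv,z):
    o,v=ray(s,uv);return o+v*(z-o[2])/v[2]
def tri(s1,u1,s2,u2):
    o1,a=ray(s1,u1);o2,b=ray(s2,u2)
    t=np.linalg.lstsq(np.c_[a,-b],o2-o1,rcond=None)[0]
    p,q=o1+a*t[0],o2+b*t[1];return (p+q)/2,np.linalg.norm(p-q)
def proj(s,P):
    E=np.linalg.inv(s["extrinsics"]);c=E[:3,:3]@np.array(P,float)+E[:3,3];x=c[:2]/c[2];x=x*(1+s["k1"]*(x@x))
    return np.array([s["fx"]*x[0]+s["cx"],s["fy"]*x[1]+s["cy"]])
def crop(s,u,v,w,h,k):
    return cv2.resize(s["frame"][v:v+h,u:u+w],None,fx=k,fy=k,interpolation=cv2.INTER_CUBIC)
def mask(s,lo,hi,roi=None):
    m=cv2.inRange(cv2.cvtColor(s["frame"],cv2.COLOR_BGR2HSV),np.array(lo),np.array(hi))
    if roi:
        u,v,w,h=roi;z=np.zeros_like(m);z[v:v+h,u:u+w]=m[v:v+h,u:u+w];m=z
    return m
E
python3 - <<'E'
from h import *
t=cam("top");c=cam("scene")
row1=np.hstack([crop(t,255,195,80,75,5),crop(c,240,155,80,75,5)])
row2=np.hstack([crop(t,390,235,40,56,4),crop(t,130,210,60,56,4),crop(c,150,175,40,56,4),crop(c,360,120,60,56,4)][0:4])
out=np.zeros((600,800,3),np.uint8);out[:375]=row1;out[375:375+row2.shape[0],:row2.shape[1]]=row2[:, :800]
cv2.imwrite("pics/c1.png",out)
E
```

```text
(no output)
```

View pics/c1.png

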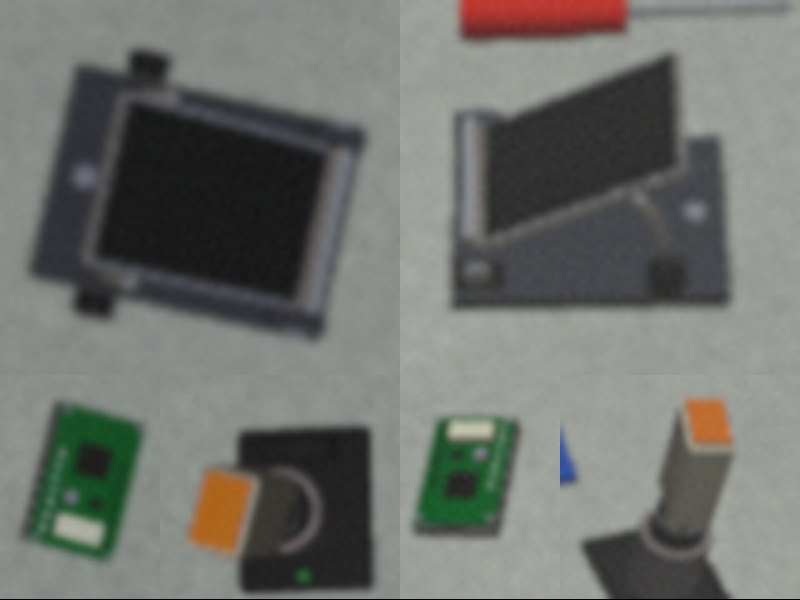

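The crops confirm the green board with its black chip toward world +x and its white connector toward the robot. The scope stands in the black dock (orange tail near top px (146,243)), and the stand's ledge is on the -y side. Now I measure.

Run:
```python
from h import *
np.set_printoptions(precision=1,suppress=True)
t=cam("top");c=cam("scene")
def T(x,y):return (255+(x+.5)/5-.5,195+(y+.5)/5-.5)
def S(x,y):return (240+(x-400+.5)/5-.5,155+(y+.5)/5-.5)
C={}
for n,a,b in [("hi+x",T(122,95),S(685,167)),("hi-x",T(90,265),S(676,53)),("lo+x",T(332,152),S(484,240)),("lo-x",T(302,303),S(484,122))]:
    C[n],e=tri(t,a,c,b);print(n,C[n],"gap %.1f"%e)
hi=(C["hi+x"]+C["hi-x"])/2;lo=(C["lo+x"]+C["lo-x"])/2
print("hi",hi,"lo",lo,"len",np.linalg.norm(hi-lo),"w",np.linalg.norm(C["hi+x"]-C["hi-x"]),np.linalg.norm(C["lo+x"]-C["lo-x"]),"slope",np.arcsin((hi-lo)[2]/np.linalg.norm(hi-lo)))
for s,lo_,hi_,z,n,roi in [(t,(40,100,40),(85,255,255),14,"board",(380,230,60,60)),(c,(40,100,40),(85,255,255),14,"board",(140,175,60,50)),(t,(5,150,120),(20,255,255),148,"tail",(125,225,40,40)),(c,(5,150,120),(20,255,255),148,"tail",(375,115,40,40))]:
    m=mask(s,lo_,hi_,roi);m=cv2.morphologyEx(m,cv2.MORPH_CLOSE,np.ones((15,15)))
    k=max(cv2.findContours(m,cv2.RETR_EXTERNAL,cv2.CHAIN_APPROX_NONE)[0],key=cv2.contourArea)
    P=np.array([onz(s,p[0],z)[:2] for p in k],np.float32);R=cv2.minAreaRect(P);B=cv2.boxPoints(R)
    e1,e2=B[1]-B[0],B[2]-B[1];L=e1 if np.linalg.norm(e1)>np.linalg.norm(e2) else e2
    print(n,np.array(R[0]),np.array(R[1]),"long axis deg",np.degrees(np.arctan2(L[1],L[0]))%180, "uv",k.reshape(-1,2).mean(0))
print("dock foot centre(approx)",onz(t,(166,243.5),8))
# foot corners from crop: offset(130,210), scale4, x0=160,y0=375
for x,y in[(243,430),(368,430),(372,587),(242,590)]: print(onz(t,(130+(x-160)/4-.4,210+(y-375)/4-.4),8))
```

```text
hi+x [560.9   9.9  88.5] gap 2.1
hi-x [493.9  24.2  84.7] gap 0.5
lo+x [539.4 -78.2  36.2] gap 0.4
lo-x [476.1 -63.6  41. ] gap 0.1
hi [527.4  17.1  86.6] lo [507.8 -70.9  38.6] len 102.11265540062172 w 68.58092212045193 65.0447169574802 slope 0.48957603620444073
board [ 458.1 -276.8] [46.  74.9] long axis deg 163.65057 uv [411.1 261.4]
board [ 460.1 -279.4] [45.1 72.4] long axis deg 163.77635 uv [165.9 199. ]
tail [504.7 259.4] [20.1 31.5] long axis deg 166.04701 uv [144.6 243.5]
tail [507.4 256. ] [18.1 28.2] long axis deg 165.87366 uv [396.5 131.1]
dock foot centre(approx) [503.8 258.6   8. ]
[548.2 293.9   8. ]
[547.5 224.4   8. ]
[462.  221.7   8. ]
[460.7 293.5   8. ]
```

Measurements agree with the given sizes: plate about 102 x 68, stand uphill yaw about 77.5°, slope about 0.52, seat near (508,-71,35). The board is at (459,-278) with yaw -16.3°, and the scope is upright in the dock at (505,258). Next I check IK for all poses, then pick the board.

```bash
cat >> h.py <<'E'
np.set_printoptions(precision=3,suppress=True)
d=np.radians
UY=d(77.5);TILT=0.52;SEAT=np.array([508.,-71,35])
def sframe(t=None,uy=None):
    t=TILT if t is None else t;uy=UY if uy is None else uy
    u=np.array([np.cos(uy),np.sin(uy),0]);x=u*np.cos(t)+np.array([0,0,np.sin(t)]);y=np.array([-u[1],u[0],0]);return np.c_[x,y,np.cross(x,y)]
def tool(xdir,zdir):
    z=np.array(zdir,float);x=np.array(xdir,float);x-=z*(x@z);x/=np.linalg.norm(x);return np.c_[x,np.cross(z,x),z]
def hx(a):return np.array([np.cos(a),np.sin(a),0])
E
python3 - <<'E'
from h import *
S=sframe();n=S[:,2]
# board y-axis at yaw -16.3+90=73.7 ; S y-axis = board y when chip uphill
B=np.array([459,-278,3.])
for s in(1,-1):
    Rp=tool(s*hx(d(73.7)),[0,0,-1]);print("pick",s,planner.ik(B,Rp))
    for f in(1,-1): print(" place chip",("down","","up")[f+1],planner.ik(SEAT+40*S[:,0]+3*n,tool(s*f*S[:,1],-n)))
    print("scope",s,planner.ik([505,258,95],tool(s*hx(d(76)),[0,0,-1])))
    print("final",s,planner.ik(SEAT+52*S[:,0]+(16+30+87)*n,tool(s*S[:,1],-n)))
E
```

```text
pick 1 [ 0.704  0.995 -0.415  1.955  0.999  0.414  0.797]
 place chip up [ 0.431  0.942 -0.218  2.013 -0.98   0.417 -2.116]
 place chip down [ 0.703  1.031 -0.691  1.999  0.22   0.279 -0.143]
scope 1 [-0.269  0.862 -0.494  1.846  0.68   0.609  0.135]
final 1 [ 0.351  0.731  0.085  1.953 -0.862  0.783 -2.217]
pick -1 [ 0.454  0.968  0.008  1.968 -0.031  0.206 -1.366]
 place chip up [ 0.703  1.031 -0.691  1.999  0.22   0.279 -0.143]
 place chip down [ 0.431  0.942 -0.218  2.013 -0.98   0.417 -2.116]
scope -1 [-0.852  0.901  0.536  1.877 -0.801  0.592 -1.605]
final -1 [ 0.853  0.836 -0.777  1.927  0.051  0.574  0.001]
```

Run:
```python
from h import *
Rp=tool(-hx(d(73.7)),[0,0,-1])
r.reach([459,-278,90],Rp)
t=cam("top");c=cam("scene")
print(r.movel([459,-278,3.5],120,stop_force=12),get_tool_pos())
effector.move_gripper(40,25);print("open",get_opening())
r.movel([459,-278,140],120);print(get_opening(),get_ft_force(),get_time_s())
S=sframe();n=S[:,2];P=SEAT+46*S[:,0]+3.5*n
r.reach(P+60*n,tool(-S[:,1],-n));r.movel(P+25*n,100)
print(get_tool_pos(),P+25*n,get_time_s())
t=cam("top");c=cam("scene")
o=np.hstack([crop(t,245,185,90,90,4.4),crop(c,230,130,90,90,4.4)]);cv2.imwrite("pics/c2.png",o)
np.savez("s2.npz",P=P)
```

```text
False [ 459.288 -278.272    3.945]
open 49.77103150651027
49.63008261229753 [-0.282  0.549 -1.536] 4.975
[513.551 -45.88   82.523] [513.575 -45.852  82.589] 6.4583
```

View pics/c2.png

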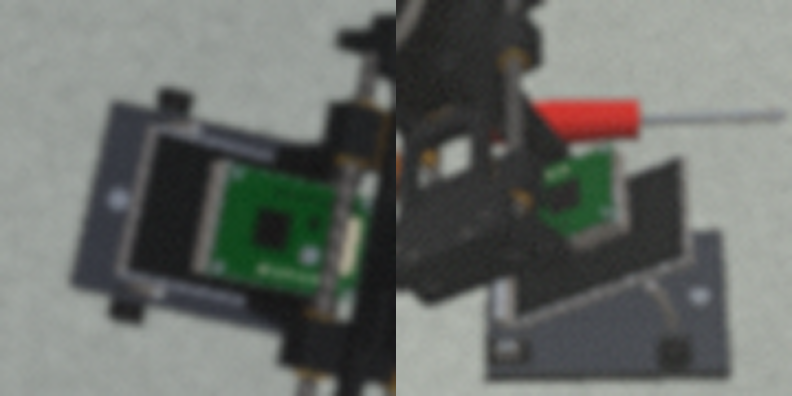

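The board is held square, chip uphill; in the crop the chip is at top px ~(306.8,237) and scene px ~(268,174). I check the chip against the prediction, then lower until contact and slide down to the ledge.

Run:
```python
from h import *
t=cam("top");c=cam("scene");S=sframe();n=S[:,2]
p,g=tri(t,(306.7,236.9),c,(267.8,173.7));T=np.array(get_tool_pos());q=T+S@np.array([12,0,12.5])
print("chip",p,g,"pred",q,"diff in S",S.T@(p-q))
P=np.load("s2.npz")["P"]
print("down",r.movel(P-12*n,40,stop_force=5),S.T@(np.array(get_tool_pos())-SEAT),get_ft_force())
T=np.array(get_tool_pos())
print("slide",r.movel(T-14*S[:,0],25,stop_force=6),S.T@(np.array(get_tool_pos())-SEAT),get_ft_force(),get_time_s())
```

```text
chip [513.985 -43.291  98.784] 1.4022442340972705 pred [514.797 -42.236  99.819] diff in S [-1.56   0.564 -0.299]
down True [45.672  0.251  4.481] [-0.047 -0.749  0.413]
slide True [42.791  0.476  4.366] [ 0.959 -0.749  5.419] 7.5917
```

Run:
```python
from h import *
S=sframe();n=S[:,2];f=lambda:S.T@(np.array(get_tool_pos())-SEAT)
T=np.array(get_tool_pos());r.movel(T+0.8*n,20);F0=np.array(get_ft_force());print(f(),S.T@F0)
T=np.array(get_tool_pos())
print("slide",r.movel(T-10*S[:,0],20,stop_force=6),f(),S.T@(np.array(get_ft_force())-F0))
t=cam("top");c=cam("scene");o=np.hstack([crop(t,245,185,90,90,4.4),crop(c,230,130,90,90,4.4)]);cv2.imwrite("pics/c3.png",o);print(get_time_s())
```

```text
[42.869  0.512  5.004] [ 2.345 -0.363 -0.219]
slide True [42.889  0.573  4.696] [-0.787  0.353  0.126]
8.2083
```

View pics/c3.png

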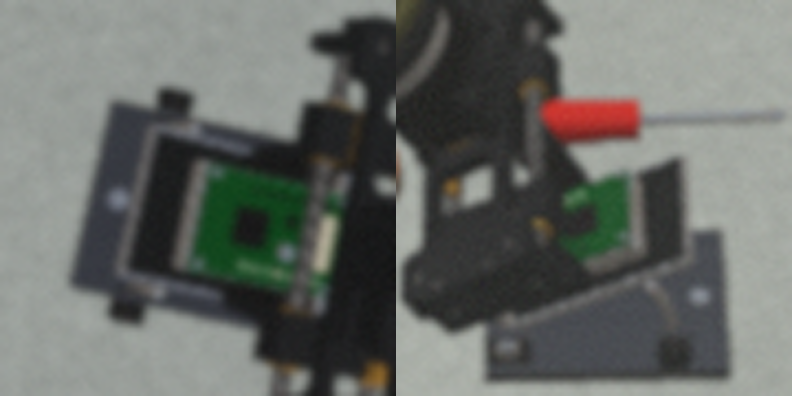

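The board reads as being against the ledge: it stops at the same spot twice, and the uphill gap is about 24–27 mm against an expected 24. I let go, retreat and check.

Run:
```python
from h import *
S=sframe();n=S[:,2]
T=np.array(get_tool_pos());r.movel(T-0.6*n,20,stop_force=5)
effector.move_gripper(64);T=np.array(get_tool_pos());r.movel(T+90*n,150);effector.move_gripper(80)
r.reach([505,258,230],tool(hx(d(76)),[0,0,-1]))
print(get_time_s())
t=cam("top");c=cam("scene");o=np.hstack([crop(t,255,195,80,75,5),crop(c,240,155,80,75,5)]);cv2.imwrite("pics/c4.png",o)
```

```text
11.4
```

View pics/c4.png

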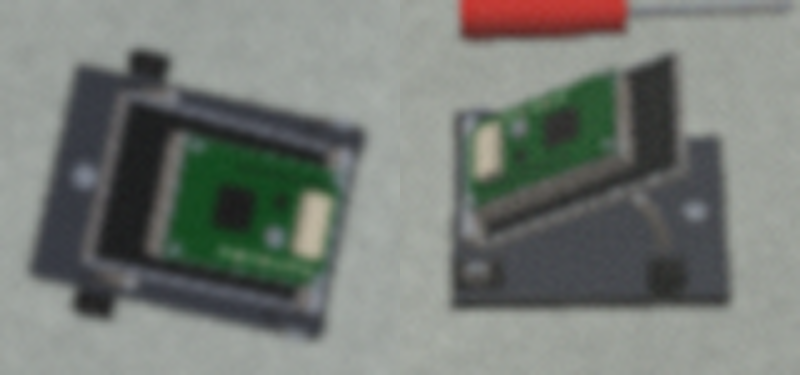

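The board lies on the plate against the ledge, chip uphill (chip at top crop (233,209), scene crop (562,127)). I measure its pose from the green face's corners and the chip in both views.

```bash
cat >> h.py <<'E'
def quad(s,roi):
    m=mask(s,(40,100,40),(85,255,255),roi);m=cv2.morphologyEx(m,cv2.MORPH_CLOSE,np.ones((17,17)))
    k=max(cv2.findContours(m,cv2.RETR_EXTERNAL,cv2.CHAIN_APPROX_NONE)[0],key=cv2.contourArea)
    q=cv2.approxPolyN(k,4,ensure_convex=True).reshape(4,2).astype(float)
    u,v,w,h=roi;g=s["frame"].max(2);inner=np.zeros_like(m);cv2.fillConvexPoly(inner,cv2.convexHull(k),1);inner=cv2.erode(inner,np.ones((5,5)))
    b=((g<65)&(inner>0)).astype(np.uint8);n_,_,st,ce=cv2.connectedComponentsWithStats(b);i=1+np.argmax(st[1:,4])
    return q,ce[i],st[i,4]
E
python3 - <<'E'
from h import *
t=cam("top");c=cam("scene");S=sframe()
qt,ct,a=quad(t,(255,195,80,75));qc,cc,b=quad(c,(240,155,80,75))
print(qt.tolist(),ct,a,qc.tolist(),cc,b)
chip,g=tri(t,ct,c,cc);HI=np.array([527.4,17.1,86.6])
print("chip",chip,g,"in S from seat",S.T@(chip-SEAT),"from hi",S.T@(chip-HI))
# order: corners by world y and x on a plane
def key(s,q):
    P=np.array([onz(s,p,75) for p in q]);u=(P-P.mean(0))@hx(UY);v=(P-P.mean(0))@hx(UY-np.pi/2)
    return {(int(a>0),int(b>0)):p for a,b,p in zip(u,v,q)}
kt,kc=key(t,qt),key(c,qc);W={}
for k in sorted(kt):
    W[k],g=tri(t,kt[k],c,kc[k]);print(k,W[k],"%.1f"%g,S.T@(W[k]-SEAT))
ux=(W[1,0]+W[1,1]-W[0,0]-W[0,1])/2;vy=(W[1,1]+W[0,1]-W[1,0]-W[0,0])/2
print("len",np.linalg.norm(ux),"wid",np.linalg.norm(vy),"slope",np.arcsin(ux[2]/np.linalg.norm(ux)),"yaw",np.degrees(np.arctan2(ux[1],ux[0])),"yaw from width",np.degrees(np.arctan2(vy[1],vy[0]))+90,"centre",S.T@(sum(W.values())/4-SEAT))
E
```

```text
[[322.0, 228.0], [315.0, 251.0], [288.0, 246.0], [293.0, 222.0]] [301.474 236.116] 95 [[281.0, 185.0], [252.0, 196.0], [266.0, 178.0], [281.0, 169.0]] [271.889 180.194] 36
chip [515.833 -34.657  75.309] 1.7224927111355481 in S from seat [52.291  0.218 16.509] from hi [-51.634   0.09   16.553]
(0, 0) [488.538 -52.921  58.036] 19.5 [23.108 22.913 13.314]
(0, 1) [531.481 -82.003  51.951] 7.8 [  3.511 -25.306  17.523]
(1, 0) [496.285  -7.65   83.591] 3.0 [75.616 25.148 12.697]
(1, 1) [543.485 -19.127  86.921] 5.0 [ 76.413 -23.416  16.078]
len 62.747811455500866 wid 49.4422501529917 slope 0.5032575912270081 yaw 79.65012438668553 yaw from width 65.77545286132903 centre [44.662 -0.165 14.903]
```

The chip is at (52.3, 0.2, 16.5) in the seat frame against an ideal (52, 0, 16), so the board is seated and centred. The lower corner fits were poor (gaps up to 19 mm, cut by the white connector), so I ignore them. Now the scope.

Run:
```python
from h import *
R=tool(hx(d(76)),[0,0,-1])
r.movel([505.5,258,200],150,orientation=R)
print(r.movel([505.5,258,95],100,stop_force=10),get_tool_pos())
effector.move_gripper(20,30);print("open",get_opening(),get_ft_force())
print(r.movel([505.5,258,115],50,stop_force=15),get_ft_force())
print(r.movel([505.5,258,260],130,stop_force=15),get_opening(),get_ft_force(),get_time_s())
r.dwell(.2)
t=cam("top");c=cam("scene");T=np.array(get_tool_pos());L=T-[0,0,87]
print("lens pred px",proj(t,L),proj(c,L),"tail",proj(c,T+[0,0,53]))
o=np.hstack([crop(t,90,200,100,100,4),crop(c,350,20,100,150,4)[:400]]) if 0 else np.hstack([crop(t,85,190,95,140,4),crop(c,360,30,95,140,4)]);cv2.imwrite("pics/c5.png",o)
```

```text
False [505.836 258.402  95.64 ]
open 27.685082995382235 [ 0.176 -0.028  0.516]
False [-0.637 -0.643 -0.33 ]
False 27.37152513004568 [ 0.005 -0.502 -0.95 ] 15.8
lens pred px [140.9   243.233] [399.414 122.746] tail [414.382  71.055]
```

View pics/c5.png

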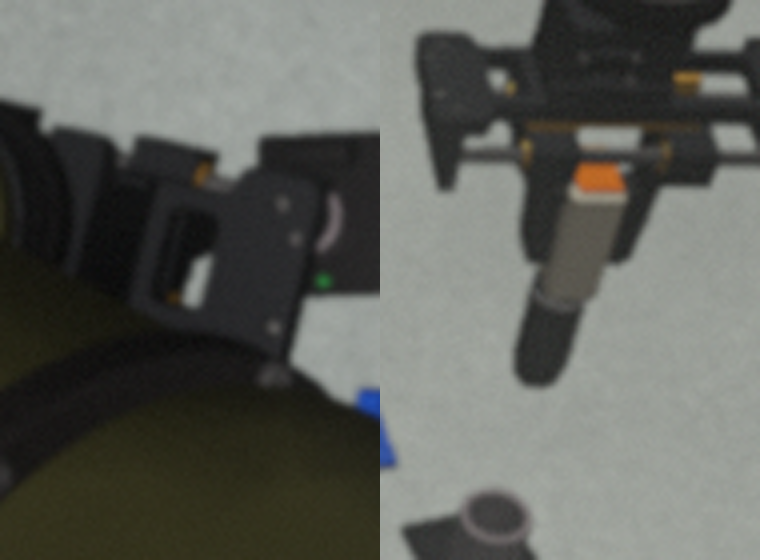

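The scope is gripped straight; its nose end at crop (538,375) matches the predicted (538,371). I move over the chip along the board's normal.

Run:
```python
from h import *
S=sframe();n=S[:,2];R=tool(-S[:,1],-n)
C=SEAT+S@np.array([52.2,0.1,16.2]);D=87.6+30.5
T=np.array(get_tool_pos());r.movel(T+[0,0,50],150)
print(get_joint_positions(),planner.ik(C+(D+110)*n,R))
r.reach(C+(D+110)*n,R);r.movel(C+(D+25)*n,100,orientation=R);r.dwell(.3)
t=cam("top");c=cam("scene");T=np.array(get_tool_pos());L=T-87.6*np.array(get_ee_rot())[:,2]*-1
print("lens S",S.T@(L-SEAT),proj(t,L),proj(c,L),"open",get_opening(),get_ft_force(),get_time_s())
o=np.hstack([crop(t,245,185,95,120,4),crop(c,225,90,95,120,4)]);cv2.imwrite("pics/c6.png",o)
```

```text
[ 0.01   0.697 -1.032  1.628  0.636  1.189  0.159] [ 1.063  0.772 -1.006  1.787  0.143  0.878 -0.094]
lens S [52.087  0.007 71.896] [317.759 238.843] [259.131 166.836] open 27.903420836837828 [ 1.306  0.6   -1.725] 19.5167
```

View pics/c6.png

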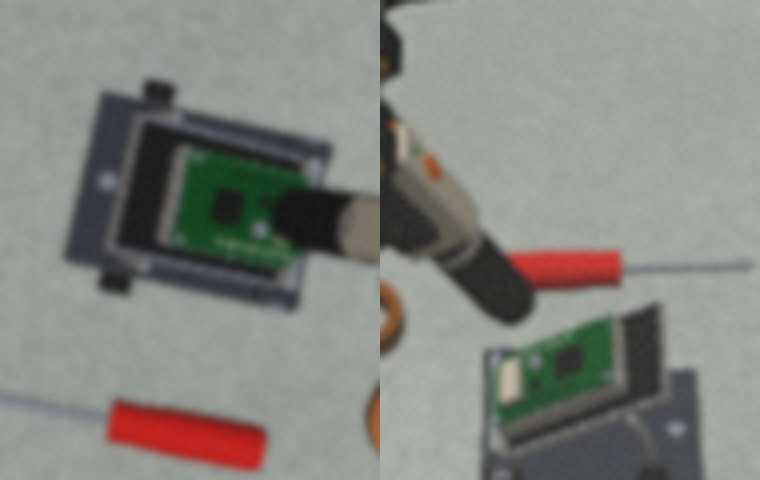

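Run:
```python
from h import *
S=sframe();n=S[:,2];R=tool(-S[:,1],-n);t=cam("top");c=cam("scene")
# connector centroids from the unobstructed view c4
a=cv2.imread("pics/c4.png");h=cv2.cvtColor(a,cv2.COLOR_BGR2HSV);m=cv2.inRange(h,(0,0,165),(40,90,255))
k,_,st,ce=cv2.connectedComponentsWithStats(m);big=[i for i in range(1,k) if st[i,4]>500];print([(ce[i],st[i,:]) for i in big])
def px(x,y,left):return ((255 if left else 240)+(x-(0 if left else 400)+.5)/5-.5,(195 if left else 155)+(y+.5)/5-.5)
p,g=tri(t,px(314,224,1),c,px(488,150,0));print("connector in S",S.T@(p-SEAT),g)
C=SEAT+S@np.array([52.2,0.1,16.2]);D=87.6+30.5
print(r.movel(C+D*n,50,orientation=R,stop_force=6));r.dwell(.5)
t=cam("top");c=cam("scene");T=np.array(get_tool_pos());L=T+87.6*np.array(get_ee_rot())[:,2]
print("lens S",S.T@(L-SEAT),proj(t,L),proj(c,L),"n err",np.array(get_ee_rot())[:,2]+n,get_opening(),get_joint_velocities(),get_time_s())
o=np.hstack([crop(t,245,185,95,120,4),crop(c,225,90,95,120,4)]);cv2.imwrite("pics/c7.png",o)
```

```text
[(array([486.163, 150.054]), array([479, 129,  16,  43, 569], dtype=int32)), (array([312.868, 225.487]), array([300, 198,  26,  55, 963], dtype=int32))]
connector in S [16.049 -0.183 21.312] 1.1311092289086329
False
lens S [52.197  0.1   46.736] [310.302 237.617] [265.238 173.046] n err [ 0. -0. -0.] 27.56579824609303 [-0.001  0.002  0.001 -0.002 -0.    -0.001 -0.   ] 20.8667
```

View pics/c7.png

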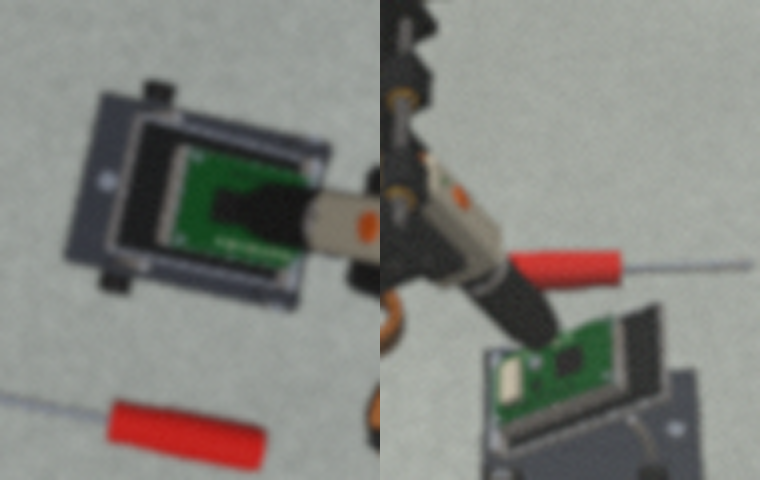

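Lens and nose are where predicted (top crop (261,210)). The connector height (21.3 vs 19) hints that the slope may be slightly below 0.52, so I cross-check with the board's long-edge directions from the clear picture c4.

Run:
```python
from h import *
t=cam("top");c=cam("scene")
a=cv2.imread("pics/c4.png");m=cv2.inRange(cv2.cvtColor(a,cv2.COLOR_BGR2HSV),(40,90,30),(90,255,255))
m=cv2.morphologyEx(m,cv2.MORPH_CLOSE,np.ones((9,9)))
N={}
for s,x0,off in((t,0,(255,195)),(c,400,(240,155))):
    k=max(cv2.findContours(m[:,x0:x0+400],cv2.RETR_EXTERNAL,cv2.CHAIN_APPROX_NONE)[0],key=cv2.contourArea).reshape(-1,2).astype(float)
    # per-column extremes in the central part = long sides
    lo,hi=k[:,0].min(),k[:,0].max()
    cols=np.arange(int(lo+.3*(hi-lo)),int(lo+.72*(hi-lo)))
    for nm,f in(("up",np.min),("dn",np.max)):
        P=np.array([[x,f(k[k[:,0]==x,1])] for x in cols if (k[:,0]==x).any()],np.float32)
        vx,vy,px,py=cv2.fitLine(P,cv2.DIST_HUBER,0,.01,.01).ravel()
        res=np.std((P-[px,py])@[-vy,vx])
        g=lambda q:((q[0]+.5)/5-.5+off[0],(q[1]+.5)/5-.5+off[1])
        r1=ray(s,g((px-60*vx,py-60*vy)))[1];r2=ray(s,g((px+60*vx,py+60*vy)))[1];w=np.cross(r1,r2)
        N[s is t,nm]=w/np.linalg.norm(w);print(nm,round(vy/vx,3),round(res,2))
for nt,nc in(("up","dn"),("dn","up"),("up","up"),("dn","dn")):
    e=np.cross(N[True,nt],N[False,nc]);e/=np.linalg.norm(e);e*=np.sign(e[1]);print(nt,nc,"slope",np.arcsin(e[2]),"yaw",np.degrees(np.arctan2(e[1],e[0])))
```

```text
up 0.242 0.69
dn 0.185 1.09
up -0.922 4.77
dn -0.375 0.45
up dn slope 0.5103238201554258 yaw 77.47070114141965
dn up slope 0.9386929095531287 yaw 77.99663454671386
up up slope 0.9237321446903131 yaw 79.88900586479974
dn dn slope 0.49313826274401074 yaw 78.44669545911704
```

The well-fitted edge pair gives slope 0.510 and yaw 77.5°, which agrees with the 0.52 and 77.5° I used. The pairs using the scene's upper edge had a bad fit (residual 4.8 px), so I discard them. Handing in.

Run:
```python
from h import *
c=cam("scene");q,cc,a=quad(c,(240,155,80,75));print("chip px",cc,a,get_opening(),get_ft_force(),np.abs(get_joint_velocities()).max(),get_time_s())
close_job()
```

```text
chip px [271.846 180.103] 39 28.12492690526596 [-0.549  0.684 -1.161] 0.0014050106227809723 21.0167
the job is handed in; nothing more can be done
```

I laid the green board on the tilting stand, chip end uphill and short edge against the ledge, and let go. Then I drew the microscope out of the black dock and left it held still in the air above the chip. The job was handed in at 21 s of the 61 s allowed.

**Last checks that agreed**
- **Board:** the chip measured (52.3, 0.2, 16.5) mm in the seat frame, against an ideal (52, 0, 16). Its pixel position had not moved when I handed in.
- **Lens:** by calculation from the arm pose it is about 30 mm off the middle of the chip, square to a 0.52 rad slope. At the last stop, 25 mm higher, its position in both views matched the prediction.
- **Motion and contact:** the arm was still. The grip opening was about 28 mm, the width across the flats. The last lowering stopped short of its 6 N contact limit, so nothing suggested the scope touched the board.

**Checks that disagreed**
- **Slope:** estimates ran from 0.49 to 0.53. The best-fitted board edge gave 0.510, so squareness may be off by about 0.01–0.03 rad.
- **Connector height:** it read 2 mm higher than it should, which also hints at a slope slightly under 0.52.
- **Discarded fits:** the board's lower green corners and the scene camera's upper board edge fitted badly, and I did not use them.
- **Ledge contact:** I judged it from the arm stopping twice at the same place, the pictures and the chip position. The uphill gap read 24–27 mm against 24 expected.

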